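# Dock the sample rack by pushing

## Task

Push the grey rack that holds the three cuvettes along the bench until its long side lies flush against the long rail of the aluminium docking fixture, between its end stop and its open sliding jaw; then push the jaw fully closed, so that the rack is trapped with its short side against the end stop. Only push with the fingers: do not lift or tip the rack, do not touch the cuvettes, and leave the empty rack and everything else where it stands. Finish with the hand clear.

Things in the scene. Friction and masses are not known exactly. Their poses are not given: they have to be found in the camera images.
- rack_loaded: Grey plastic rack block, 90 mm (its x) by 120 mm (its y) by 32 mm high, with 3 x 4 square pockets in its top; this one carries three cuvettes. About 0.35 kg, varying; takes about 1.5 to 4 N to slide on the bench. Origin: centre of its underside; starts with its x axis within 0.3 rad of world x, to the left or the right, nearer the robot than the fixture.
- rack_empty: The same grey rack without cuvettes (90 x 120 x 32 mm, origin at the centre of the underside), on the other side of the bench. To be left alone.
- fixture: Low L-shaped aluminium docking fixture fixed to the bench; place varies, yaw within 0.15 rad. Origin: inner corner of long rail and end stop, at bench height. Rail's inner face is its plane x = 0 (the rack comes from -x); rail 30 mm high, 12 mm thick, from y = +12 to -288 mm, foot behind to x +46. A docked rack has its centre at x -45, y -60 mm here, axes parallel.
- end_stop (a point): Middle of the end stop's face (fixture x -24, y 0, 15 mm above the bench). The face is the fixture's plane y = 0 and looks to its -y; the stop is 30 mm high, 12 mm thick and reaches out from the rail to x = -60 mm.
- jaw (a joint): Travel (m) of the dark steel sliding jaw along the fixture's +y, towards the end stop. At 0 its face is at fixture y = -200 mm (opening 80 mm longer than the rack); at 0.080 it touches a docked rack; end of travel 0.084. Starts at 0 to 0.03, about 2.5 N of friction, stays where it is left; it can push the rack along the rail.
- jaw_face (a point): Middle of the jaw's clamping face (looks to fixture +y), 37 mm out from the rail, 25 mm above the bench. The jaw is an upright plate from x = -4 to -70 mm, 14 mm thick behind the face, top 50 mm above the bench; at the rail a saddle (x -12 to +18 mm, 33 to 49 mm up) reaches 34 mm behind the face. Push it on its back, the -y side.
- cuvette0: Stoppered clear cuvette, 12 mm square and 46 mm tall, standing loosely in a pocket of the rack; origin at the centre of its foot, 6 mm above the rack's underside, so its white top is 52 mm above the bench.
- cuvette1: Stoppered clear cuvette, 12 mm square and 46 mm tall, standing loosely in a pocket of the rack; origin at the centre of its foot, 6 mm above the rack's underside, so its white top is 52 mm above the bench.
- cuvette2: Stoppered clear cuvette, 12 mm square and 46 mm tall, standing loosely in a pocket of the rack; origin at the centre of its foot, 6 mm above the rack's underside, so its white top is 52 mm above the bench.
- petri: Bystander: shallow open glass dish, 90 mm across, 16 mm high; origin at its underside.
- beaker: Bystander: open glass beaker, 64 mm across, 75 mm high; origin at its underside.
- jar: Bystander: amber glass jar with a black cap, 60 mm across, about 55 mm high; origin at its underside.
- bottle: Bystander: glass bottle with cap, 76 mm across, 170 mm high; origin at its underside.
- flask: Bystander: white plastic bottle with cap, 60 mm across, 140 mm high; origin at its underside.
There are look-alikes about, which are no part of the job. Leave any blue or yellow look-alike of the rack_loaded alone.

How it is judged:
By the outcome, as a careful person would: the job done as asked, in the order asked, and still so for the second after the job is handed in, with the robot touching nothing.
It also fails if it takes over 72 s, if anything falls off the work surface, if the arm or the gripper's body presses on something with over 40 N, if the wrist force passes 120 N, or if a joint passes its speed limit or range.

## Robot

A 6-joint arm with a two-finger parallel gripper is mounted at the origin on the work surface. World frame = base frame: x ahead of the robot, y to its left, z up, the work surface at z = 0. Lengths are in m, angles in rad, forces in N, time in s.
With the tool pointing down it reaches from about 0.375 to 0.975 m from the base axis. Payload 3.8 kg.
Tool frame: the origin (TCP) lies midway between the tips of the shut fingers; the grasp point (between the pads) lies 19 mm behind it; z points along the fingers, y is the line along which they close (so a half turn about z gives the same grasp; the last joint's range is limited). The gripper opens to 88 mm and grips with 3 to 60 N. Pads are 18 mm wide; open, the fingers measure 123 mm over their backs; the gripper's body (75 mm by 187 mm) begins 45 mm behind the grasp point.
Start: joints at [1.12, 0.264, 1.604, -0, 1.274, -0.037], TCP at [0.271, 0.618, 0.239] pointing down, gripper open.
Joint ranges: [-2.63, 2.63], [-0.94, 2.18], [0.31, 2.57], [-1.31, 4.45], [0, 2.66], [-2.55, 2.55]. Speed limits (rad/s): [2.57, 2.57, 3.14, 3.14, 3.14, 3.14].

## Interface

Orientations are given as a rotation vector (axis times angle).
In Python, from cell import manip, inverse_kinematics, cams, order gives the robot as it stands. Calls block until the motion is done:
- manip.move_pose(position, orientation): joint-space move of the TCP to a pose.
- manip.move_linear(position, rate=0.15, rot=None): straight line of the TCP; rot=None keeps the orientation; rate is the mean speed in m/s.
- manip.set_joints(angles): joint-space move.
- manip.set_gripper(opening, force=None): finger opening in m; force is the grip in N (None keeps the last); returns when the fingers have stopped.
- manip.dwell(seconds).
- inverse_kinematics(position, orientation): joint angles nearest the present ones, or None.
- manip.state(): the state.
- cams.capture(name): name is "scene" or "side" or "wrist"; returns a dict with "image" (384x512x3 uint8, blue, green, red), "z_map" (384x512 float32, m along the optical axis (not along the pixel's ray), 0 where there is no reading), "intrinsics" (3x3 intrinsics, pixels), "position" and "orientation" of the camera in the world; the wrist camera has in their place "T_tool_cam" (4x4, takes a point from camera to tool coordinates, whose origin is the TCP and whose axes are the flange's). Camera axes: x right, y down, z forward; pixel columns grow to the right and rows downward; lengths in m; the calibration is good to about 2 mm. A picture is of the moment at which its call begins: read the wrist's pose just before it.
A pose or a line that the arm cannot do raises manip.IKError and nothing moves.
- order.close_job(): hands the job in; it is judged then, once.
The state is a dict: "clock": time; "joint_pos": joint angles; "joint_velocities": joint speeds; "tau": joint torques, N m; "tool_pos": TCP position; "tcp_rot": TCP orientation; "contact_force": force on the tool from outside, world axes, zero at the start; "moment": the same for the moment, N m; "gripper_width": finger opening in m; "grasp_force": force on a finger pad.
Only numpy, scipy, OpenCV 4.12 (cv2) and the standard library are available. Lean on these libraries where they do the work, as an engineer would, in place of code of your own. Each camera call takes 0.05 s, during which the arm holds its last target. There are 200 camera calls.

## Working session

There is one attempt and no reset: what is moved stays moved. The work goes in short steps, each a Python script; the robot and the scene stay as the last script left them, time stands still between calls to the robot, and variables do not carry over. Pictures are saved under pics/ and viewed, at most 10 in all, crops included, and the job is handed in when it is done.

```bash
mkdir -p pics; ls; cat > h.py <<'E'
import numpy as np, cv2
from scipy.spatial.transform import Rotation as R
from cell import manip, inverse_kinematics, cams, order
def cam(name):
    st=manip.state(); c=cams.capture(name)
    if 'T_tool_cam' in c:
        T=np.eye(4);T[:3,:3]=R.from_rotvec(st['tcp_rot']).as_matrix();T[:3,3]=st['tool_pos'];T=T@c['T_tool_cam']
    else:
        T=np.eye(4);o=np.array(c['orientation'])
        T[:3,:3]=o if o.shape==(3,3) else R.from_rotvec(o).as_matrix();T[:3,3]=c['position']
    c['T']=T; return c
def cloud(c):
    K=np.array(c['intrinsics']);z=c['z_map'];v,u=np.mgrid[:z.shape[0],:z.shape[1]]
    p=np.stack([(u-K[0,2])/K[0,0]*z,(v-K[1,2])/K[1,1]*z,z],-1)
    w=p@c['T'][:3,:3].T+c['T'][:3,3]; w[z==0]=np.nan; return w
E
python3 - <<'E'
from h import *
print(manip.state()['clock'])
ims=[]
for n in('scene','side'):
    c=cam(n);print(n,c['T'].round(3).tolist(),np.array(c['intrinsics']).round(1).tolist())
    cv2.imwrite(f'pics/{n}0.png',cv2.resize(c['image'],(800,600)));np.savez(f'{n}0.npz',w=cloud(c),im=c['image'])
    w=cloud(c)
    for v in range(40,384,60):print([tuple(w[v,u].round(2)) for u in range(50,512,100)])
E
```

```text
pics
0.0
scene [[-0.563, 0.446, -0.696, 1.639], [0.826, 0.305, -0.473, 0.728], [0.002, -0.842, -0.54, 0.929], [0.0, 0.0, 0.0, 1.0]] [[491.0, 0.0, 250.9], [0.0, 491.0, 184.1], [0.0, 0.0, 1.0]]
[(np.float64(0.16), np.float64(-1.5), np.float64(0.2)), (np.float64(-0.33), np.float64(-1.3), np.float64(0.12)), (np.float64(-0.63), np.float64(-0.82), np.float64(0.12)), (np.float64(-0.6), np.float64(-0.21), np.float64(0.23)), (np.float64(-0.61), np.float64(0.24), np.float64(0.31))]
[(np.float64(0.26), np.float64(-1.47), np.float64(-0.08)), (np.float64(0.09), np.float64(-0.91), np.float64(-0.01)), (np.float64(-0.17), np.float64(-0.51), np.float64(-0.0)), (np.float64(-0.0), np.float64(0.06), np.float64(0.2)), (np.float64(-0.61), np.float64(0.3), np.float64(0.04))]
[(np.float64(0.83), np.float64(-0.64), np.float64(0.1)), (np.float64(0.52), np.float64(-0.5), np.float64(-0.0)), (np.float64(0.32), np.float64(-0.17), np.float64(0.01)), (np.float64(0.08), np.float64(0.13), np.float64(-0.0)), (np.float64(-0.13), np.float64(0.44), np.float64(-0.0))]
[(np.float64(0.97), np.float64(-0.49), np.float64(-0.0
[... 1981 characters left out ...]
 np.float64(0.0)), (np.float64(0.72), np.float64(-0.23), np.float64(-0.0)), (np.float64(0.94), np.float64(-0.42), np.float64(0.0))]
[(np.float64(-0.05), np.float64(-0.04), np.float64(0.2)), (np.float64(0.16), np.float64(-0.04), np.float64(0.0)), (np.float64(0.36), np.float64(-0.2), np.float64(0.0)), (np.float64(0.56), np.float64(-0.37), np.float64(-0.0)), (np.float64(0.76), np.float64(-0.54), np.float64(-0.0))]
[(np.float64(-0.11), np.float64(-0.03), np.float64(-0.0)), (np.float64(0.07), np.float64(-0.18), np.float64(-0.0)), (np.float64(0.25), np.float64(-0.33), np.float64(0.0)), (np.float64(0.41), np.float64(-0.49), np.float64(0.03)), (np.float64(0.58), np.float64(-0.64), np.float64(0.05))]
```

View pics/scene0.png

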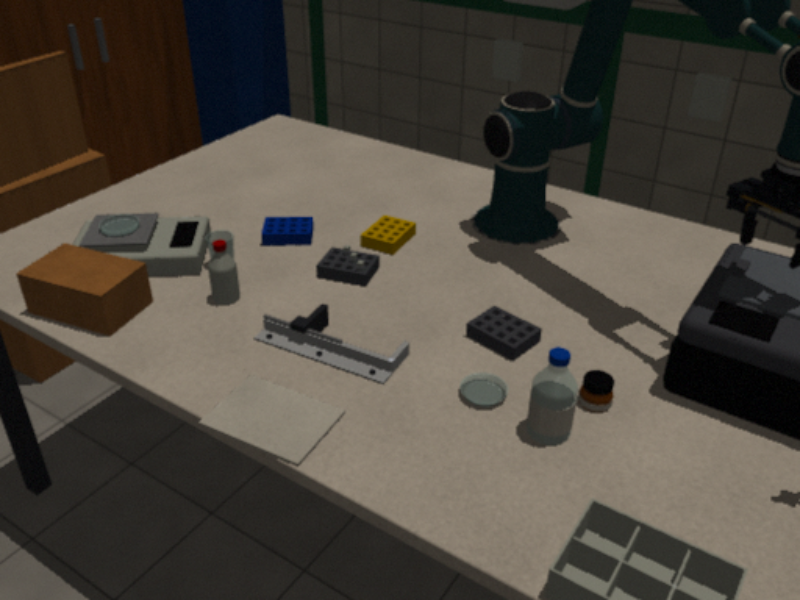

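View pics/side0.png

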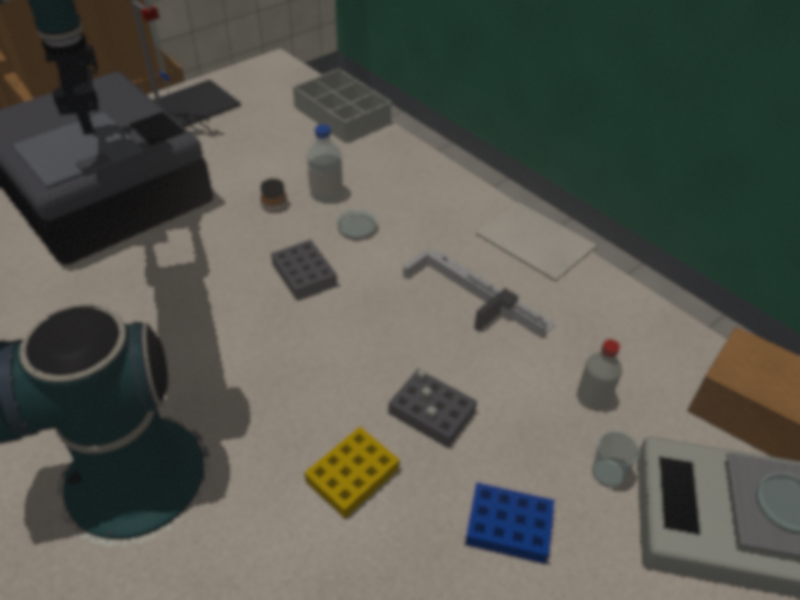

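Grey racks in the side view: (433,405) carries white-topped cuvettes, so it is the loaded one, and (304,268) is empty. The look-alikes are yellow at (352,470) and blue at (510,520). The fixture corner is near (428,252) and the jaw near (495,308). I'm choosing (433,405) and will check it with the wrist camera.

```bash
python3 - <<'E'
from h import *
w=np.load('side0.npz')['w']
for n,(u,v) in dict(rackL=(433,405),rackE=(304,268),yel=(352,470),blue=(510,520),corner=(424,258),railend=(545,325),jaw=(495,308),flask=(600,380),beaker=(615,470),petri=(357,225)).items():
    print(n,w[int(v*.64),int(u*.64)].round(3))
rack=w[259,277];fix=w[int(308*.64),int(495*.64)]
c=manip.state();print(R.from_rotvec(c['tcp_rot']).as_matrix().round(2))
wc=cams.capture('wrist');print(wc['T_tool_cam'].round(3),wc['intrinsics'][0][0])
E
```

```text
rackL [ 0.44  -0.215  0.029]
rackE [0.473 0.204 0.021]
yel [ 0.26  -0.224  0.03 ]
blue [ 0.386 -0.439  0.032]
corner [0.678 0.072 0.021]
railend [ 0.718 -0.214  0.032]
jaw [ 0.674 -0.128  0.038]
flask [ 0.654 -0.38   0.085]
beaker [ 0.553 -0.493  0.061]
petri [0.65  0.257 0.003]
[[-0.92  0.4  -0.  ]
 [ 0.4   0.92 -0.  ]
 [ 0.   -0.   -1.  ]]
[[ 0.    -0.965 -0.264  0.067]
 [ 1.     0.    -0.     0.001]
 [ 0.    -0.264  0.965 -0.145]
 [ 0.     0.     0.     1.   ]] 327.01659057961103
```

```bash
cat >> h.py <<'E'
def rot(yaw): # tool x = -(cos yaw, sin yaw), tool z down
    x=-np.array([np.cos(yaw),np.sin(yaw),0]);z=np.array([0,0,-1.]);y=np.cross(z,x)
    return R.from_matrix(np.stack([x,y,z],1)).as_rotvec()
E
python3 - <<'E'
from h import *
manip.move_pose([0.53,-0.12,0.30],rot(0)); manip.dwell(0.3)
c=cam('wrist');w=cloud(c);np.savez('wr0.npz',w=w,im=c['image'])
s=manip.state();print(s['clock'],s['joint_pos'],s['tool_pos'])
cv2.imwrite('pics/wr0.png',cv2.resize(c['image'],(800,600),interpolation=cv2.INTER_CUBIC))
E
```

```text
3.2667 [-2.68041419e-01 -1.89127186e-02  1.80710408e+00 -9.88937094e-06
  1.35351378e+00 -1.83926412e+00] [ 0.53005951 -0.11976254  0.29994558]
```

View pics/wr0.png

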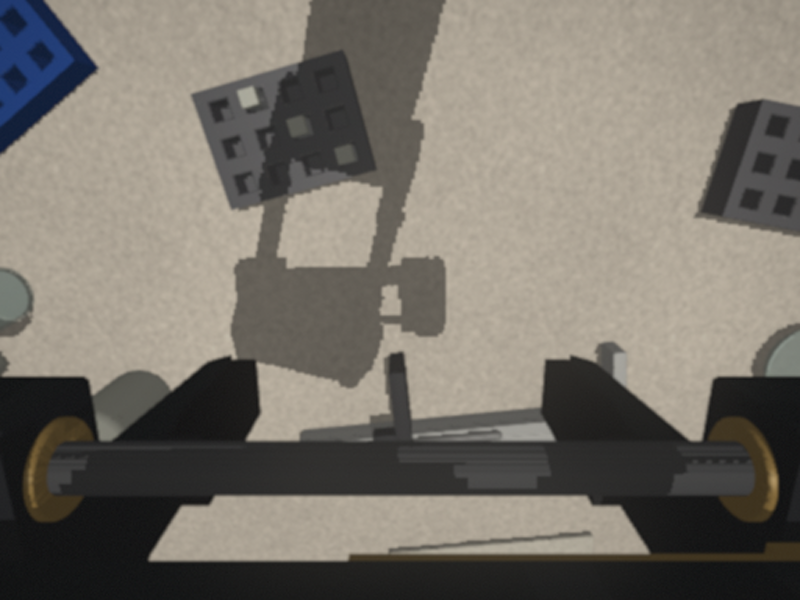

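The wrist view shows the loaded rack at (285,130) with three cuvette tops at (248,98), (300,127) and (346,153). The jaw plate is at (398,395) and the end stop at (612,360), partly hidden by the hand. I'll take another view with the hand beyond the fixture, then fit both.

```bash
python3 - <<'E'
from h import *
manip.move_pose([0.81,-0.08,0.28],rot(0)); manip.dwell(0.3)
c=cam('wrist');w=cloud(c);np.savez('wr1.npz',w=w,im=c['image'])
print(manip.state()['clock'])
cv2.imwrite('pics/wr1.png',cv2.resize(c['image'],(800,600),interpolation=cv2.INTER_CUBIC))
def rect(w,z0,z1,cx,cy,r,n):
    m=(w[...,2]>z0)&(w[...,2]<z1)&(abs(w[...,0]-cx)<r)&(abs(w[...,1]-cy)<r)
    p=w[m][:,:2].astype(np.float32); print(n,m.sum(),cv2.minAreaRect(p*1000),cv2.boxPoints(cv2.minAreaRect(p*1000)).round(1).tolist())
w0=np.load('wr0.npz')['w']; ws=np.load('side0.npz')['w']
rect(w0,.026,.037,.44,-.215,.09,'rack wrist0'); rect(ws,.026,.037,.44,-.215,.09,'rack side')
# height maps of fixture, 1px=0.5mm
for k,ww in(('wr1',w),('side',ws)):
    H=np.zeros((400,700),np.uint8)
    m=(ww[...,0]>.6)&(ww[...,0]<.8)&(ww[...,1]>-.25)&(ww[...,1]<.1)&(ww[...,2]<.07)
    p=ww[m]; i=((p[:,0]-.6)*2000).astype(int);j=((.1-p[:,1])*2000).astype(int)
    for a,b,z in zip(i,j,p[:,2]): cv2.circle(H,(b,399-a),1,int(np.clip(z*4500,0,255)),-1)
    cv2.imwrite(f'pics/H{k}.png',H)
E
```

```text
4.7083
rack wrist0 6119 ((442.8457336425781, -208.48345947265625), (90.26353454589844, 120.66639709472656), 14.953006744384766) [[383.70001220703125, -161.8000030517578], [414.79998779296875, -278.3999938964844], [502.0, -255.10000610351562], [470.8999938964844, -138.5]]
rack side 1073 ((440.21099853515625, -210.43638610839844), (95.43472290039062, 121.43084716796875), 15.43538761138916) [[378.1000061035156, -164.60000610351562], [410.3999938964844, -281.70001220703125], [502.3999938964844, -256.29998779296875], [470.0, -139.1999969482422]]
```

View pics/wr1.png

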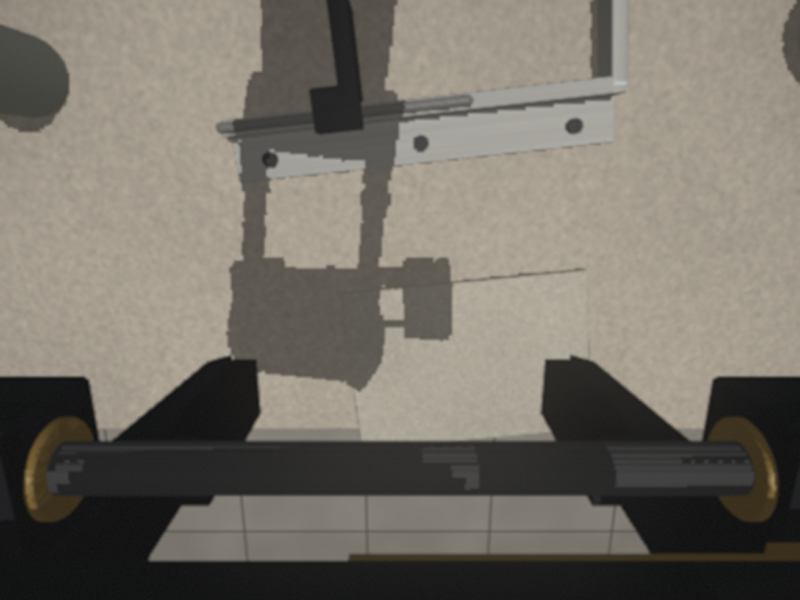

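View pics/Hwr1.png

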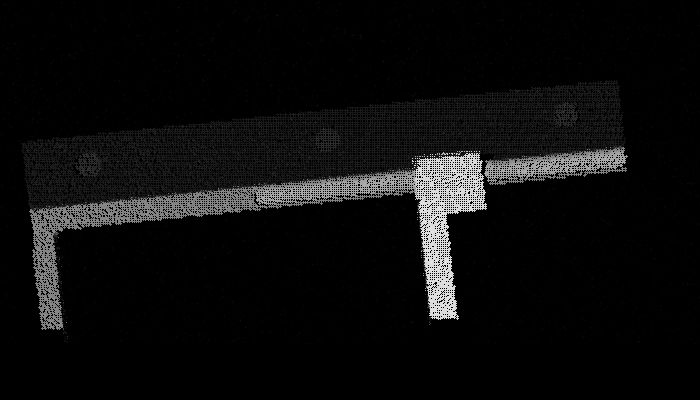

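The map shows the rail, the end stop at (50,280) and the jaw plate at (437,270), all clearly. Now I'll fit the fixture numerically.

```bash
python3 - <<'E'
from h import *
w=np.load('wr1.npz')['w'].reshape(-1,3)
yaw=.1023; o=np.array([.683,.074])
def loc(p): 
    d=p[:,:2]-o;c,s=np.cos(yaw),np.sin(yaw);return np.c_[d@[c,s],d@[-s,c]]*1000
for it in range(4):
    l=loc(w);z=w[:,2]
    t=(z>.026)&(z<.0315)
    a=t&(l[:,0]>-3)&(l[:,0]<15)&(l[:,1]<-5)&(l[:,1]>-110)|t&(l[:,0]>-3)&(l[:,0]<15)&(l[:,1]<-235)&(l[:,1]>-285)
    k=np.polyfit(l[a,1],l[a,0],1)
    yaw-=k[0]
    b=t&(l[:,0]<-5)&(l[:,0]>-58)&(abs(l[:,1]-6)<12)
    sx,c=np.cos(yaw),0
    dx=np.polyval(k,0)-6; dy=l[b,1].mean()-6
    o=o+np.array([np.cos(yaw)*dx-np.sin(yaw)*dy,np.sin(yaw)*dx+np.cos(yaw)*dy])/1000
    print(a.sum(),b.sum(),k,yaw,o)
l=loc(w)
j=(z>.045)&(z<.055)&(l[:,0]<-20)&(l[:,0]>-75)
print('rail x',np.percentile(l[a,0],[1,50,99]),'stop y',np.percentile(l[b,1],[1,50,99]),'jaw y',np.percentile(l[j,1],[1,50,99]),'x',l[j,0].min(), 'rack', [ (np.array(loc(np.array([[.4428,-.2085]]))))])
ll=loc(np.load('wr0.npz')['w'].reshape(-1,3)); 
np.save('fix.npy',[o[0],o[1],yaw])
E
```

```text
1164 505 [-0.00774569  7.30708616] 0.11004568976142583 [0.68458714 0.07153742]
1146 519 [-1.70739097e-05  6.01620026e+00] 0.11006276367108996 [0.68458286 0.07172356]
1146 519 [-6.87431629e-06  5.99576127e+00] 0.11006963798737913 [0.6845786  0.07172356]
1146 519 [-1.68014201e-08  5.99999860e+00] 0.11006965478879922 [0.68457858 0.07172375]
rail x [-0.90882308  6.3290492  11.77771087] stop y [ 0.28865927  5.75598721 12.58960329] jaw y [-426.03687818 -191.4266005  -180.73818631] x -73.91268049170527 rack [array([[-271.09733063, -251.96917811]])]
```

Fixture: origin (0.6846, 0.0717), yaw 0.110, jaw face at about y −184 mm. The rack is at (0.443, −0.208), yaw 0.261. The plan is to push +x while squaring it up, then +y, then +x into the rail, then close the jaw.

```bash
cat >> h.py <<'E'
try: FX,FY,FW=np.load('fix.npy')
except Exception: pass
def fw(x,y,z=.010): # fixture mm -> world
    c,s=np.cos(FW),np.sin(FW);x,y=x/1000,y/1000
    return [FX+c*x-s*y,FY+s*x+c*y,z]
def locf(p):
    d=np.asarray(p)[...,:2]-[FX,FY];c,s=np.cos(FW),np.sin(FW);return np.stack([d@[c,s],d@[-s,c]],-1)*1000
def F(): # force in fixture axes
    f=np.array(manip.state()['contact_force']);c,s=np.cos(FW),np.sin(FW);return np.round([f[0]*c+f[1]*s,-f[0]*s+f[1]*c,f[2]],1)
def rep(n=''): s=manip.state();print(n,round(s['clock'],2),'fx',locf(s['tool_pos']).round(1),round(s['tool_pos'][2],4),'F',F())
def findrack(name='wrist',near=None,r=.11):
    c=cam(name);w=cloud(c).reshape(-1,3);l=locf(w)
    m=(w[:,2]>.027)&(w[:,2]<.037)&(np.hypot(*(l-near).T)<r*1000)
    q=cv2.minAreaRect(l[m].astype(np.float32));print('rack',m.sum(),np.round(q[0],1),np.round(q[1],1),round(q[2],2));return c
E
python3 - <<'E'
from h import *
y0=.261;c=np.array([.4428,-.2085]);u=np.array([np.cos(y0),np.sin(y0)])
manip.set_gripper(.06)
p=c-u*.072
manip.move_pose([*p,.10],rot(y0)); rep('above')
manip.move_linear([*p,.010],.12); rep('down')
manip.move_linear([*(c-u*.055),.010],.06); rep('near')
manip.move_linear(fw(-184-45,-252),.06,rot=rot(FW)); rep('rot')
manip.move_linear(fw(-160-54,-252),.06); rep('end')
manip.move_linear(fw(-160-70,-252),.1); 
manip.move_linear(fw(-160-70,-252,.1),.2); rep('up')
E
```

```text
above 7.09 fx [-340.9 -263.7] 0.101 F [-0.6 -0.9 -1. ]
down 7.99 fx [-341.7 -263.2] 0.0105 F [-0.  -0.2  1.4]
near 8.43 fx [-324.7 -260.4] 0.0103 F [-0.2 -0.3  0.3]
rot 10.19 fx [-228.9 -252.1] 0.0102 F [-1.5 -0.2  0.8]
end 10.59 fx [-212.9 -252.3] 0.0103 F [-0.4 -0.1 -0.4]
up 11.5 fx [-230.  -251.9] 0.0998 F [-0.4  1.  -0.6]
```

```bash
python3 - <<'E'
from h import *
manip.set_gripper(.045)
manip.move_pose(fw(-160,-345,.2),rot(FW-np.pi/2)); manip.dwell(.2); rep('view')
c=findrack(near=(-160,-252))
cv2.imwrite('pics/y0.png',c['image'])
E
```

```text
view 13.47 fx [-160.3 -344.6] 0.1996 F [ 0.1 -0.5  0.2]
rack 10855 [-132.8 -251.7] [134.3 122.3] 0.11
```

View pics/y0.png

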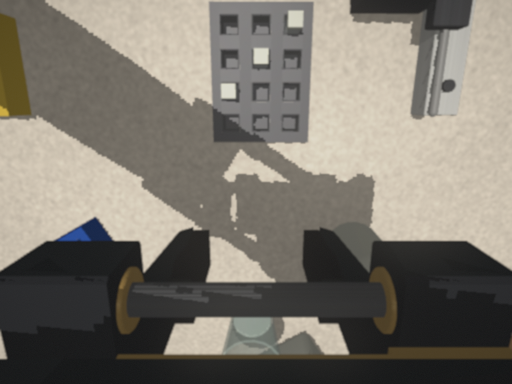

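The view shows the loaded rack at (262,72), squared up with cuvettes undisturbed, and a clear path in +y. Next is the +y push.

```bash
sed -i 's/def findrack(name=.wrist.,near=None,r=.11)/def findrack(name="wrist",near=None,r=.11,xm=-80)/; s/(np.hypot(\*(l-near).T)<r\*1000)/(np.hypot(*(l-near).T)<r*1000)\&(l[:,0]<xm)/' h.py
python3 - <<'E'
from h import *
c=findrack(near=(-160,-252))
manip.move_linear(fw(-156,-336,.06),.15)
manip.move_linear(fw(-156,-336),.1); rep('down')
manip.move_linear(fw(-156,-324),.05); rep('near')
manip.move_linear(fw(-156,-153),.07); rep('end')
manip.move_linear(fw(-156,-170),.1); manip.move_linear(fw(-156,-190,.2),.2); manip.dwell(.2); rep('up')
findrack(near=(-160,-84))
E
```

```text
rack 10728 [-154.8 -252.8] [ 90.2 120.1] 0.07
down 15.3 fx [-156. -336.] 0.0099 F [-0.  -1.2  0. ]
near 15.69 fx [-155.7 -323.7] 0.0105 F [-0.1 -0.5  0.8]
end 18.28 fx [-155.9 -153.1] 0.01 F [ 0.1 -1.8  1.9]
up 19.91 fx [-156.8 -189.6] 0.1984 F [-0.4  0.1  1. ]
rack 9601 [-154.9  -89.3] [ 90.2 106.3] 0.05
```

```bash
python3 - <<'E'
from h import *
manip.set_gripper(.06)
manip.move_pose(fw(-230,-83,.08),rot(FW)); 
manip.move_linear(fw(-230,-83),.1); rep('down')
manip.move_linear(fw(-214,-83),.05); rep('near')
manip.move_linear(fw(-112,-83),.06); rep('close')
x=-112
while x<-92:
    x+=1.5; manip.move_linear(fw(x,-83),.04); manip.dwell(.05); f=F(); 
    if x>-106: print(x,locf(manip.state()['tool_pos']).round(1),f)
    if f[0]<-9: break
rep('end')
E
```

```text
down 22.5 fx [-229.5  -83.2] 0.0104 F [0.2 0.1 0.1]
near 22.97 fx [-213.5  -83. ] 0.0102 F [-0.3 -0.2 -0.6]
close 24.82 fx [-112.  -83.] 0.0101 F [-1.2  0.1 -0.9]
-104.5 [-104.3  -83. ] [-1.  -0.1 -0.8]
-103.0 [-102.8  -83. ] [-1.9 -0.7 -1.7]
-101.5 [-102.8  -82.9] [-5.5  0.5  2.8]
-100.0 [-102.7  -82.9] [-9.3 -0.1  6.3]
end 27.22 fx [-102.7  -82.9] 0.0097 F [-9.3 -0.1  6.3]
```

The rack met the rail, with force rising while the position stalled. I'll back off, view it from the jaw side, and check.

```bash
python3 - <<'E'
from h import *
manip.move_linear(fw(-125,-83),.1); manip.move_linear(fw(-150,-83,.15),.2)
manip.set_gripper(.0)
manip.move_pose(fw(-42,-240,.2),rot(FW-np.pi/2)); manip.dwell(.2); rep('view')
c=cam('wrist');w=cloud(c).reshape(-1,3);l=locf(w);z=w[:,2]
m=(z>.0305)&(z<.036)&(l[:,0]>-95)&(l[:,0]<-5)&(l[:,1]<-10)&(l[:,1]>-150)
q=cv2.minAreaRect(l[m].astype(np.float32));print(m.sum(),q)
j=(z>.045)&(l[:,0]<-20)&(l[:,0]>-68)&(l[:,1]<-155)&(l[:,1]>-215);print('jaw',np.percentile(l[j,1],[2,50,98]))
cv2.imwrite('pics/j0.png',c['image'])
E
```

```text
view 30.88 fx [ -42.2 -239.4] 0.1999 F [-0.9  0.1 -0.1]
4239 ((-47.9383430480957, -114.37347412109375), (56.609886169433594, 85.7311782836914), 89.89341735839844)
jaw [-214.84491319 -206.94741307 -186.08216566]
```

View pics/j0.png

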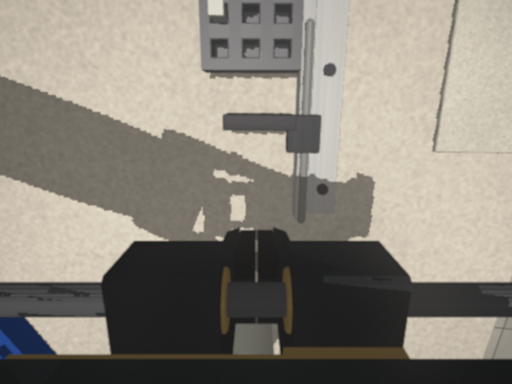

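The rack is flush on the rail (edge at column 302). The jaw plate at (262,122) is clear behind it, so I can close the jaw.

```bash
python3 - <<'E'
from h import *
X=-42;Z=.016
manip.move_linear(fw(X,-228,.08),.15); manip.move_linear(fw(X,-228,Z),.1); rep('down')
manip.move_linear(fw(X,-212,Z),.05); rep('near')
manip.move_linear(fw(X,-156,Z),.04); rep('mid')
y=-156
while y<-128:
    y+=1.5; manip.move_linear(fw(X,y,Z),.04); manip.dwell(.05); f=F(); print(y,locf(manip.state()['tool_pos']).round(1),f)
    if f[1]<-18: break
rep('end')
E
```

```text
down 32.67 fx [ -41.8 -228.1] 0.016 F [ 0.  -0.3  0.5]
near 33.13 fx [ -41.8 -211.5] 0.0163 F [ 0.8 -0.1  0.6]
mid 34.68 fx [ -41.9 -156. ] 0.0161 F [ 1.6 -2.7  0.1]
-154.5 [ -41.9 -154.7] [ 0.5 -4.5 -0.9]
-153.0 [ -41.9 -153.1] [ 1.1 -3.7 -0.1]
-151.5 [ -41.9 -151.6] [ 1.2 -3.6 -0.1]
-150.0 [ -41.9 -150. ] [ 2.1 -4.6  0.9]
-148.5 [ -41.9 -148.5] [ 2.1 -4.3 -0.2]
-147.0 [ -41.9 -147. ] [ 2.  -3.4  0.7]
-145.5 [ -41.9 -145.5] [ 1.8 -5.3  1. ]
-144.0 [ -41.9 -144.4] [ 2.7 -5.3  1.1]
-142.5 [ -41.8 -144.4] [ 2.  -9.   0.7]
-141.0 [ -41.8 -144.4] [  1.5 -14.4  -1.3]
-139.5 [ -41.8 -144.4] [  1.8 -19.6  -1.2]
end 37.98 fx [ -41.8 -144.4] 0.0162 F [  1.8 -19.6  -1.2]
```

```bash
python3 - <<'E'
from h import *
X=-42
manip.move_linear(fw(X,-175,.016),.1); manip.move_linear(fw(X,-200,.2),.2)
manip.move_pose(fw(100,-75,.28),rot(FW)); manip.dwell(.2); rep('view')
c=cam('wrist');w=cloud(c).reshape(-1,3);l=locf(w);z=w[:,2]
m=(z>.0305)&(z<.036)&(l[:,0]>-100)&(l[:,0]<-1)&(l[:,1]<-1)&(l[:,1]>-119)
q=cv2.minAreaRect(l[m].astype(np.float32));print(m.sum(),q)
t=(z>.045)&(z<.056)&(l[:,0]<-20)&(l[:,0]>-75)&(l[:,1]<-110)&(l[:,1]>-150);print('jaw',np.percentile(l[t,1],[2,50,98]))
cv2.imwrite('pics/end.png',cv2.resize(c['image'][:230],(800,360)))
E
```

```text
view 41.0 fx [ 99.5 -75.7] 0.2796 F [-0.2 -0.3 -0.6]
4797 ((-37.81636047363281, -60.017086029052734), (118.01976013183594, 72.26862335205078), 89.9249496459961)
jaw [-132.52781864 -125.59688476 -118.97177229]
```

View pics/end.png

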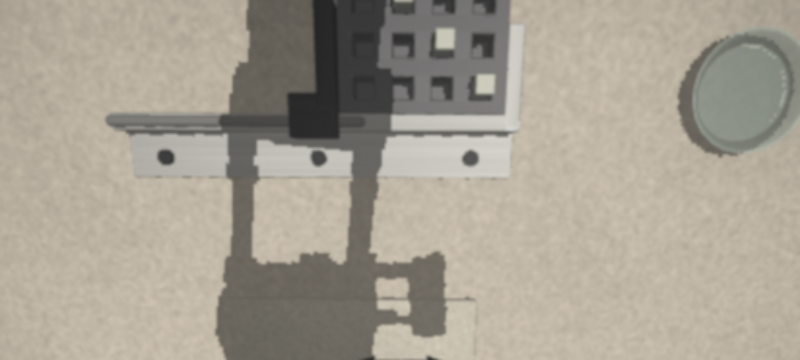

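The rack sits flush on the rail (row 115) and against the end stop (column 508). The jaw touches its other side (column 337), all three cuvettes are in place, and the hand is clear.

```bash
python3 -c "
from h import *
print(order.close_job())"
```

```text
the job is handed in; nothing more can be done
None
```

The job is handed in at about 41 s: the loaded rack lies flush on the rail and against the end stop with the jaw closed on it, the three cuvettes are undisturbed, and the hand is clear.

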